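# Close the bayonet lid of the specimen drying chamber

## Task

The specimens are in the drying chamber, so close it: take its lid by the cross bar from the sloped draining stand, set it level and centred on the chamber with its three ears in the gaps between the three claws, press it down firmly but without forcing it against the sprung seal and turn it clockwise (seen from above) up to the stop. Ease off so that the lid springs up under the claws and stays locked, then let go; leave the things standing around where they are.

Things in the scene. Friction and masses are not known exactly. Their poses are not given: they have to be found in the camera images.
- holder: Dark steel holder bolted to the desk: plate 136 mm across and 6 mm thick, low rim. Origin: centre of the underside, z up. The aluminium chamber (104 mm across, 64 mm high, 1.4 kg) stands loose in it. Its own pose is not given: its axis lies up to 6 mm from the holder's axis in any direction and it may be turned by up to 4 degrees; find it by touch or sight. Pushed by 10 to 15 N it slides.
- fork (a point): Top of the fork at 300 degrees (counter-clockwise from the holder's x axis), 74 mm from its axis, 47 mm up: two posts that hold the chamber's brass port (it reaches out to 103 mm, up to z = 50 mm) so that the chamber cannot turn with the lid; keep clear of it.
- claw_tops (a point): Point on the holder's axis level with the claws' tops (holder z = 70 mm). Three equal claws on the chamber, each 52 degrees wide, centred at 0, 120, 240 degrees from the holder's x; open gaps of 68 degrees centred at 60, 180, 300. Claw: outer wall (inner radius 44 mm) and above it a lip, z = 64 to 70 mm, reaching in to radius 36 mm. A lid underside felt at z = 70 lies on the claws, not on the seal.
- seal (a joint): Black rubber seal ring, 62 mm across, in the chamber's mouth, on a spring. Value: how far it is pushed down, 0 to 0.007 m (then solid). Free, its top is at holder z = 61 mm. It gives from about 4 N, needs 10 N at 5 mm, 12 N at 7 mm (the lid's weight of 2 to 3 N counts). With the lid locked it stays about 0.003 m down and holds the ears up against the lips.
- lid: Loose aluminium lid, 0.2 to 0.3 kg: disc 68 mm across (2 mm clearance all round inside the lips), 6 mm thick, three ears in its plane, 30 degrees wide, to radius 42 mm, at 0, 120, 240 degrees from its x. Origin: centre of the flat underside; z out of the handle side. Lies on the stand at first, z leaning 32 degrees from vertical, x up the slope. Holder z of its origin: 61 mm on the free seal, 58 mm locked.
- lid_bar (a point): Middle of the lid's black cross bar, where to grip; on the lid's axis, 38 mm from the underside; same axes as the lid. The bar is 62 mm long along the lid's x, 14 mm wide (grip across this), and spans 29 to 47 mm above the underside, on a steel stem 18 mm across.
- ear0 (a point): Lid's first ear, on its x axis, 39 mm out, 6 mm up. Ears pass down only in the gaps (lid x at 60, 180 or 300 degrees, 19 degrees of play). Under each lip: a catch 2 mm lower than the lip at the open end, a solid stop at the clockwise end. Press the lid to holder z = 56 mm or less (54 is solid), turn clockwise about 60 degrees till the ears meet the stops, ease: they rise 2 mm behind the catches.
- stand: Draining stand of bent sheet steel, 104 mm wide, fixed. Origin: centre of its underside on the desk; z up. Its face slopes 32 degrees, low on its -x side and high on its +x side (at the start it faces the right, so the lid and its handle lean to the right, as seen from the robot); the lid lies on its middle, 40 mm above the desk, against two rubber pegs (8 mm thick, 14 mm high) on the low side.
- petri: Bystander: closed petri dish, 64 mm across, 15 mm high, on the desk in front of the chamber. Origin at its underside.
- eyepiece: Bystander: black microscope eyepiece, 41 mm across, 57 mm high, standing to the right of the chamber. Origin at its underside.
- jar: Bystander: specimen jar with black lid, 64 mm across, 86 mm high. Origin at its underside.

How it is judged (in metres and radians):
On the way, in this order (a step that is already met when the one before it is completed fails the run):
1. the lid is lifted off the draining stand (distance between lid and stand above 0.12 m and contact force between lid and stand below 0.01 N), for 0.1 s.
2. the lid lies level in the chamber's mouth, its ears down in the gaps between the claws (z of lid in the frame of holder below 0.0625 m and horizontal distance between lid and holder below 0.012 m and angle between lid's own z axis and vertical below 0.08 rad), for 0.1 s.
At the end, for the whole second after the job is handed in: The lid is locked and at rest on the chamber: level within 1 degree, within 12 mm of the holder's axis, its underside 56.5 to 59.5 mm above the holder's underside, and with nothing pressing on it the seal stays 2 to 3.8 mm down, because the ears have sprung up under the lips behind the catches (value of joint seal between 0.002 and 0.0038 m and z of lid in the frame of holder between 0.0565 and 0.0595 m and horizontal distance between lid and holder below 0.012 m and angle between lid's own z axis and vertical below 0.0175 rad and linear speed of lid below 0.01 m/s and angular speed of lid below 0.1 rad/s); the robot touches nothing.
It fails at once if the lid or the chamber is forced (more than 90 N on the holder, the chamber's weight of 14 N included) (contact force between holder and anything else above 90 N).
It fails at once if a bystander (petri dish, eyepiece or jar) is moved by more than 20 mm (distance of any of petri, eyepiece, jar from where it was at the start of the episode above 0.02 m).
It also fails if it takes over 67 s, if anything falls off the work surface, if the arm or the gripper's body presses on something with over 40 N, if the wrist force passes 120 N, or if a joint passes its speed limit or range.

## Robot

A 6-joint arm with a two-finger parallel gripper is mounted at the origin on a cart in front of the work surface, level with it; the furniture and walls round the work are solid. World frame = base frame: x ahead of the robot, y to its left, z up, the work surface at z = 0. Lengths are in m, angles in degrees, forces in N, time in s.
With the tool pointing down it reaches from about 0.375 to 0.9 m from the base axis. Payload 3.1 kg.
Tool frame: the origin (TCP) lies at the very end of the fingers, on their centre line; the grasp point (between the pads) lies 19 mm behind it (bot.hold_point_z is the z of the grasp point in the tool frame, in m); z points along the fingers, y is the line along which they close (so a half turn about z gives the same grasp; the last joint's range is limited). The gripper opens to 87 mm and grips with 3 to 60 N. Pads are 19 mm wide; open, the fingers measure 117 mm over their backs; the gripper's body (75 mm by 190 mm) begins 51 mm behind the grasp point.
Start: joints at [54.975, 30.224, 82.088, -0, 67.689, -10.227], TCP at [0.262, 0.567, 0.223] pointing down, gripper open.
Joint ranges: [-176.69, 176.69], [-43.24, 126.21], [12.49, 139.97], [-82, 262], [0, 151.66], [-163.58, 163.58]. Speed limits (degrees/s): [159.86, 159.86, 180, 180, 180, 180].

## Interface

Orientations are given as a 3x3 rotation matrix whose columns are the frame's x, y, z axes.
In Python, from rig import bot, capture, camera_model gives the robot as it stands.
- The arm moves only by the tool apply_moves, never from a script. Its argument "plan" is text: rows parted by semicolons, each of 6 numbers parted by spaces: the shift along the tool's x, y, z in units of 0.05 m (1.0 is 0.05 m), then the turn, a rotation vector about the tool's x, y, z in units of 360 degrees (1.0 is 360 degrees). In form: dx dy dz ax ay az; .... A call has 1 to 10 rows; each row shifts and turns the commanded pose from where the row before left it, along the tool's axes as they then stand; what a row does not reach is not made up. A row lasts 1/12 s, in which the tool goes at most 41.7 mm and 7.16 degrees, less where a joint would pass 70% of its speed; a pose out of reach is approached as far as the arm can. A call with a number of a shift or a turn outside -1 to 1 is refused whole. A call with a gripper value outside its range is refused whole. "gripper" is the gripper command: -1 is shut, 1 is fully open, values between are in proportion, set as the call begins (left out, the last holds). The fingers move at their own pace and stop on an object; the grip force is fixed at half the most. Time passes only in rows, so rows that do not move let the fingers close. It gives the time, the measured TCP pose, the force, the opening and the grip force at its end, in the units of the state.
- bot.read_state(): the state, without advancing time (a new reading comes with each control period).
- capture(name): name is "scene" or "top" or "wrist"; returns the picture (400x640x3 uint8, red, green, blue); there is no depth.
- camera_model(name): a dict with "vertical_fov" (degrees; the focal length in pixels is half the picture's height over the tangent of half this angle, whatever the lens; pixels are square), "cx", "cy" (the principal point, pixels), "dist" ([k1, k2, p1, p2, k3] as OpenCV has them; the pictures are not rectified), "position" and "rotation" of the camera in the world; the wrist camera has in their place "hand_eye" (4x4, takes a point from camera to tool coordinates, whose origin is the TCP and whose axes are the flange's). Camera axes: x right, y down, z forward; pixel columns grow to the right and rows downward; lengths in m; the calibration is good to about 2 mm. A picture is of the moment at which its call begins: read the wrist's pose just before it. camera_model takes no time and is no camera call.
- bot.hand_in(): hands the job in; it is judged then, once.
The state is a dict: "time_s": time; "joint_positions": joint angles; "qvel": joint speeds; "tau": joint torques, N m; "position": TCP position; "tcp_rot": TCP orientation; "force": force on the tool from outside, world axes, zero at the start; "moment": the same for the moment, N m; "opening": opening from 0.0 (shut) to 1.0 (fully open); "grasp_force": force on a finger pad.
Only numpy, scipy, OpenCV 4.12 (cv2) and the standard library are available. Lean on these libraries where they do the work, as an engineer would, in place of code of your own. Each camera call takes 0.05 s, during which the arm holds its last target. There are 200 camera calls.

## Working session

There is one attempt and no reset: what is moved stays moved. The work goes in short steps, Python scripts to look and compute and a tool call to move; the robot and the scene stay as the last step left them, time stands still between calls to the robot, and variables do not carry over. Pictures are saved under pics/ and viewed, at most 10 in all, crops included, and the job is handed in when it is done.

Besides the shell and the picture viewer there is one more tool, called after "Request:" as a command line: name --argument value ..., lists and objects as JSON in quotes. apply_moves: Moves the arm, as the interface text tells. Its arguments: {"type":"object","properties":{"plan":{"type":"string"},"gripper":{"type":"number"}},"required":["plan"]}

```bash
ls; mkdir -p pics; python3 - <<'E'
from rig import bot,capture,camera_model
import cv2,numpy as np
np.set_printoptions(precision=4,suppress=True)
s=bot.read_state();print(s)
for n in("scene","top","wrist"):
    print(n,camera_model(n))
    cv2.imwrite(f"pics/{n}0.png",capture(n)[:,:,::-1])
E
```

```text
pics
{'time_s': 0.0, 'joint_positions': array([ 54.9764,  30.2788,  82.156 ,   0.0001,  67.6866, -10.2275]), 'qvel': array([-0.0847, -0.0508, -0.0547, -0.0508, -0.0224, -0.0456]), 'tau': array([  0.002 , -44.0039, -17.6599,   0.0634,   0.0582,  -0.0002]), 'position': array([0.2617, 0.5668, 0.2216]), 'tcp_rot': array([[-0.9078,  0.4194, -0.0012],
       [ 0.4194,  0.9078, -0.0017],
       [ 0.0004, -0.0021, -1.    ]]), 'force': array([-0.5118,  0.0797,  0.0068]), 'moment': array([ 0.0063, -0.0121,  0.0283]), 'grasp_force': 0.0, 'opening': 1.0045542454341683}
scene {'vertical_fov': 56.69821215576924, 'cx': 321.93228340987383, 'cy': 200.46270430993266, 'dist': array([-0.0751,  0.    ,  0.    ,  0.    ,  0.    ]), 'position': array([-0.2796, -0.5821,  0.7269]), 'rotation': array([[ 0.5218, -0.5171,  0.6785],
       [-0.8531, -0.3101,  0.4197],
       [-0.0065, -0.7978, -0.6029]])}
top {'vertical_fov': 55.543595937326536, 'cx': 318.5710155232845, 'cy': 199.67969088041238, 'dist': array([-0.0397,  0.    ,  0.    ,  0.    ,  0.    ]), 'position': array([ 0.3451, -0.1174,  1.1282]), 'rotation': array([[-0.0247, -0.9939,  0.1075],
       [-0.9997,  0.0243, -0.0046],
       [ 0.0019, -0.1076, -0.9942]])}
wrist {'vertical_fov': 65.62971560104133, 'cx': 316.19768537768584, 'cy': 195.44178797432232, 'dist': array([-0.0532,  0.    ,  0.    ,  0.    ,  0.    ]), 'hand_eye': array([[ 0.0005, -0.9533, -0.3022,  0.0833],
       [ 1.    ,  0.0004,  0.0004, -0.0001],
       [-0.0003, -0.3022,  0.9533, -0.1622],
       [ 0.    ,  0.    ,  0.    ,  1.    ]])}
```

View pics/top0.png

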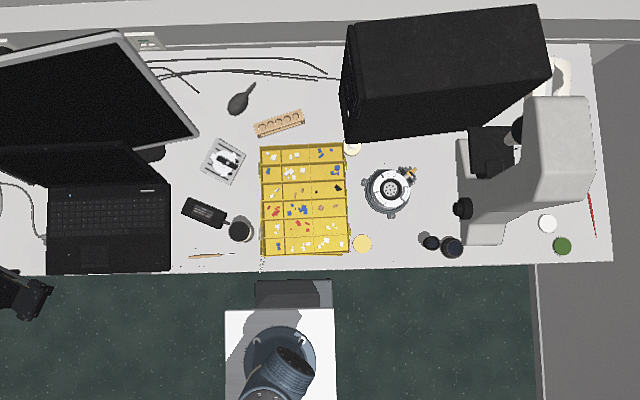

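View pics/scene0.png

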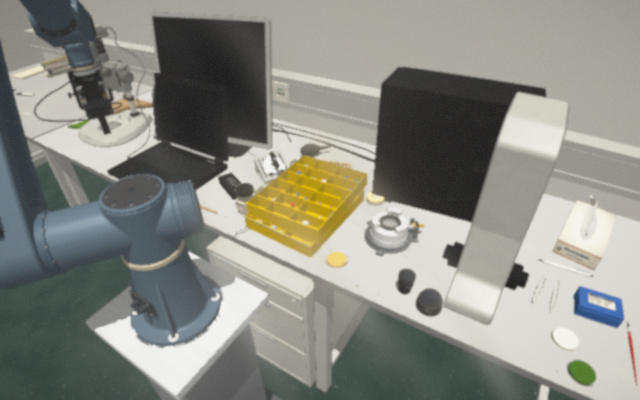

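The top view shows the chamber at about (390,190), the stand with the lid at (223,161), the petri at (362,243), and the eyepiece and jar at (430,241) and (451,247). I'll enlarge the chamber and stand.

```bash
cat > h.py <<'E'
import numpy as np,cv2
from rig import bot,capture,camera_model
np.set_printoptions(precision=4,suppress=True)
def K(m):
    f=200/np.tan(np.radians(m["vertical_fov"]/2)); return np.array([[f,0,m["cx"]],[0,f,m["cy"]],[0,0,1]])
def cam(n,st=None):
    m=camera_model(n)
    if n!="wrist": return K(m),np.array(m["dist"]),np.array(m["rotation"]),np.array(m["position"])
    st=st or bot.read_state(); R=np.array(st["tcp_rot"]);H=np.array(m["hand_eye"])
    return K(m),np.array(m["dist"]),R@H[:3,:3],R@H[:3,3]+st["position"]
def ray(c,uv):
    p=cv2.undistortPoints(np.array([[uv]],float),c[0],c[1])[0,0]; d=c[2]@[p[0],p[1],1]; return c[3],d
def onz(c,uv,z):
    o,d=ray(c,uv); return o+d*(z-o[2])/d[2]
def proj(c,P):
    P=np.atleast_2d(P).astype(float); R=c[2].T; return cv2.projectPoints(P,cv2.Rodrigues(R)[0],-R@c[3],c[0],c[1])[0][:,0]
E
python3 - <<'E'
from h import *
i=cv2.imread("pics/top0.png")
a=cv2.resize(i[145:235,345:435],None,fx=4.4,fy=4.4,interpolation=cv2.INTER_CUBIC)
b=cv2.resize(i[115:205,178:268],None,fx=4.4,fy=4.4,interpolation=cv2.INTER_CUBIC)
cv2.imwrite("pics/crop1.png",np.hstack([b,a]))
c=cam("top")
for n,uv,z in(("chamber",(390,190),.07),("stand",(223,160),.06),("petri",(362,243),.015),("eye",(430,241),.057),("jar",(451,247),.086)): print(n,onz(c,uv,z))
E
```

```text
chamber [ 0.482 -0.324  0.07 ]
stand [0.5818 0.1489 0.06  ]
petri [ 0.3353 -0.246   0.015 ]
eye [ 0.3362 -0.4332  0.057 ]
jar [ 0.3185 -0.4817  0.086 ]
```

View pics/crop1.png

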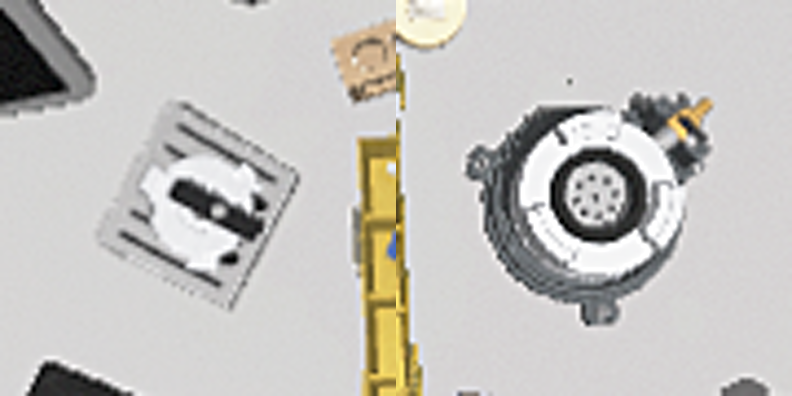

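The crop shows the bar running from (175,185) to (262,230), so lid x azimuth is about 63°. The port at (695,115) against the chamber centre (597,195) puts holder x at about 9°. Next I'll compute clearances and the first move.

```bash
cat >> h.py <<'E'
from scipy.spatial.transform import Rotation as Ro
def lidR(a,tilt=32):
    a,t=np.radians([a,tilt]); x=np.array([np.cos(a)*np.cos(t),np.sin(a)*np.cos(t),np.sin(t)])
    z=np.array([-np.cos(a)*np.sin(t),-np.sin(a)*np.sin(t),np.cos(t)]); return np.c_[x,np.cross(z,x),z]
def go(Rt,pt,st=None):
    "delta tool: shift in units in present tool axes, then rotvec in turns"
    st=st or bot.read_state();R=np.array(st["tcp_rot"])
    sh=R.T@(np.array(pt)-st["position"])/.05; rv=Ro.from_matrix(R.T@Rt).as_rotvec(degrees=True)/360
    print("shift",sh,"norm mm",np.linalg.norm(sh)*50,"rot",rv,"deg",np.linalg.norm(rv)*360)
E
python3 - <<'E'
from h import *
c=cam("top")
print("PC bottom",[onz(c,p,0.0)[:2] for p in((345,142),(400,135),(465,128))],"PC top",[onz(c,p,0.4)[:2] for p in((350,85),(550,70))])
s=cam("scene"); 
# PC height: top-left-front corner seen in both
from itertools import product
o1,d1=ray(c,(354,28));o2,d2=ray(s,(398,68))
A=np.c_[d1,-d2];t=np.linalg.lstsq(A,o2-o1,rcond=None)[0];print("PC far corner",o1+d1*t[0],o2+d2*t[1])
a=62.6;L=lidR(a);Rt=np.c_[L[:,0],-L[:,1],-L[:,2]]
lid=np.array([.5818,.1489,0.05])
print("pregrasp", (lid+L[:,2]*.18))
go(Rt,lid+L[:,2]*.18)
go(Rt,[.4,.25,.30])
E
```

```text
PC bottom [array([ 0.6415, -0.2073]), array([ 0.6596, -0.3761]), array([ 0.6777, -0.5783])] PC top [array([ 0.6532, -0.1894]), array([ 0.6793, -0.6011])]
PC far corner [ 0.7832 -0.2035  0.3868] [ 0.7797 -0.1966  0.3839]
pregrasp [0.5379 0.0642 0.2026]
shift [-9.2296 -6.8106  0.3912] norm mm 573.8544022935903 rot [-0.0719  0.0686  0.2498] deg 96.79608317726138
shift [-5.167  -4.5974 -1.5584] norm mm 354.4799122495977 rot [-0.0719  0.0686  0.2498] deg 96.79608317726138
```

Request:
apply_moves --plan "-0.5 -0.45 -0.16 0 0 0;-0.5 -0.45 -0.16 0 0 0;-0.5 -0.45 -0.16 0 0 0;-0.5 -0.45 -0.16 0 0 0;-0.5 -0.45 -0.16 0 0 0;-0.5 -0.45 -0.16 0 0 0;-0.5 -0.45 -0.16 0 0 0;-0.5 -0.45 -0.16 0 0 0;-0.5 -0.45 -0.16 0 0 0;-0.5 -0.45 -0.16 0 0 0" --gripper 1

```text
time_s: 0.98
position: [0.3947, 0.2566, 0.3028]
tcp_rot: [[-0.908, 0.419, -0.0], [0.419, 0.908, -0.0], [0.0, -0.0, -1.0]]
force: [0.0, -0.3, -0.2]
opening: 0.999
grasp_force: 0.0
```

Request:
apply_moves --plan "0 0 0 0 0 0.018;0 0 0 0 0 0.018;0 0 0 0 0 0.018;0 0 0 0 0 0.018;0 0 0 0 0 0.018;0 0 0 0 0 0.018;0 0 0 0 0 0.018;0 0 0 0 0 0.018;0 0 0 0 0 0.018;0 0 0 0 0 0.018"

```text
time_s: 1.82
position: [0.3944, 0.2581, 0.3023]
tcp_rot: [[-0.001, 1.0, -0.001], [1.0, 0.001, -0.0], [-0.0, -0.001, -1.0]]
force: [0.2, -0.0, 0.2]
opening: 1.002
grasp_force: 0.0
```

```bash
python3 - <<'E'
from h import *
a=62.6;L=lidR(a);Rt=np.c_[L[:,0],-L[:,1],-L[:,2]]
lid=np.array([.5818,.1489,0.05])
s=bot.read_state();print(s["position"],s["joint_positions"])
go(Rt,lid+L[:,2]*.20)
E
```

```text
[0.3944 0.2581 0.3023] [19.5864 12.6277 97.2041 -0.001  70.2109 19.5078]
shift [-4.0699  2.7688  1.6528] norm mm 259.6267845683162 rot [-0.0214  0.0872  0.0743] deg 41.9624924535956
```

Request:
apply_moves --plan "-0.58 0.395 0.236 0 0 0;-0.58 0.395 0.236 0 0 0;-0.58 0.395 0.236 0 0 0;-0.58 0.395 0.236 0 0 0;-0.58 0.395 0.236 0 0 0;-0.58 0.395 0.236 0 0 0;-0.58 0.395 0.236 0 0 0"

```text
time_s: 2.4
position: [0.5349, 0.0547, 0.2192]
tcp_rot: [[-0.007, 1.0, -0.0], [1.0, 0.007, 0.0], [0.0, -0.0, -1.0]]
force: [0.6, 0.4, 0.8]
opening: 1.003
grasp_force: 0.0
```

Request:
apply_moves --plan "0 0 0 -0.0036 0.0145 0.0124;0 0 0 -0.0036 0.0145 0.0124;0 0 0 -0.0036 0.0145 0.0124;0 0 0 -0.0036 0.0145 0.0124;0 0 0 -0.0036 0.0145 0.0124;0 0 0 -0.0036 0.0145 0.0124;0 0 0 0 0 0;0 0 0 0 0 0"

```text
time_s: 3.07
position: [0.5337, 0.0554, 0.2193]
tcp_rot: [[0.388, 0.89, 0.241], [0.756, -0.457, 0.47], [0.528, -0.0, -0.849]]
force: [0.6, -0.4, 0.2]
opening: 0.997
grasp_force: 0.0
```

```bash
python3 - <<'E'
from h import *
s=bot.read_state();print(s["position"],s["joint_positions"])
i=capture("wrist")[:,:,::-1].copy();cv2.imwrite("pics/w1.png",i)
a=62.6;L=lidR(a);lid=np.array([.5818,.1489,0.05]);c=cam("wrist",s)
np.save("w1.npy",np.array([*s["position"],*np.ravel(s["tcp_rot"])]))
pts=[[.031,0,.047],[-.031,0,.047]]
print(proj(c,[lid+L@p for p in pts]))
cv2.imwrite("pics/w1b.png",cv2.resize(i,(800,500),interpolation=cv2.INTER_CUBIC))
E
```

```text
[0.5337 0.0554 0.2193] [-24.5425  22.6659 107.0399  39.5706  55.8584 -21.7857]
[[316.1433 151.5159]
 [315.9242 208.699 ]]
```

View pics/w1b.png

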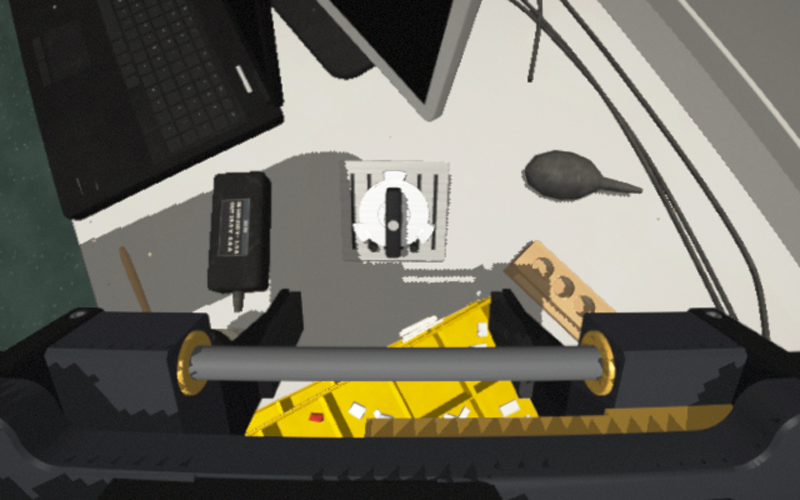

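The lid sits upright in view, with the bar from about (314,150) to (316,206) in raw pixels, within 2 px of the prediction. Enlarging to refine.

```bash
python3 - <<'E'
from h import *
i=cv2.imread("pics/w1.png")[120:220,265:370]
cv2.imwrite("pics/w1c.png",cv2.resize(i,None,fx=6,fy=6,interpolation=cv2.INTER_CUBIC))
E
```

```text
(no output)
```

View pics/w1c.png

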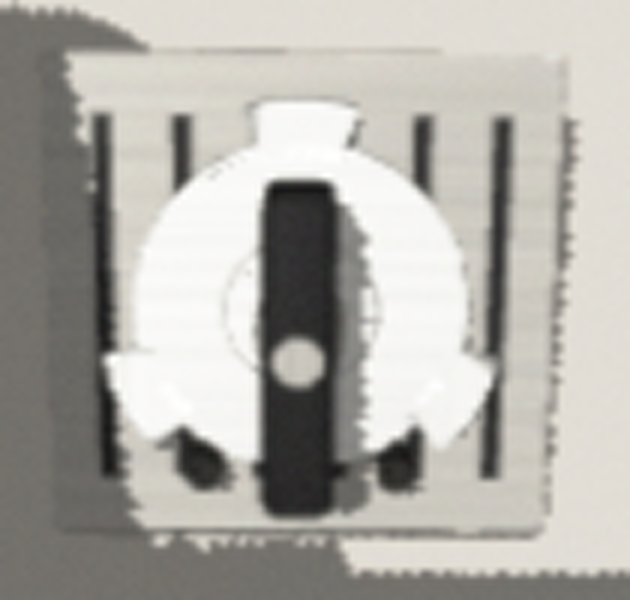

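```bash
cat > fitlid.py <<'E'
from h import *
from scipy.optimize import least_squares
v=np.load("w1.npy");s=dict(position=v[:3],tcp_rot=v[3:].reshape(3,3));c=cam("wrist",s)
e=lambda d:[.042*np.cos(np.radians(d)),.042*np.sin(np.radians(d)),.006]
obs=[([.031,0,.047],(298.5,182)),([-.031,0,.047],(298.5,517)),([0,0,.047],(298,362)),(e(15),(250,103)),(e(-15),(360,105)),(e(105),(104,355)),(e(135),(148,440)),(e(-105),(497,368)),(e(-135),(440,448))]
P=np.array([o[0] for o in obs]);U=np.array([((o[1][0]+.5)/6-.5+265,(o[1][1]+.5)/6-.5+120) for o in obs])
def f(q,full=False):
    L=lidR(q[3],q[4] if len(q)>4 else 32); return (proj(c,q[:3]+P@L.T)-U).ravel()
r=least_squares(f,[.58,.15,.045,62],x_scale=[.01,.01,.01,1]);print(r.x,np.abs(r.fun).max());print(r.fun.reshape(-1,2))
r5=least_squares(f,[.58,.15,.045,62,32],x_scale=[.01,.01,.01,1,1]);print(r5.x)
g=least_squares(lambda q:f([q[0],q[1],.040,q[2]]),[.58,.15,62],x_scale=[.01,.01,1]);print("z=.040:",g.x,np.abs(g.fun).max())
E
python3 fitlid.py
```

```text
[ 0.5827  0.1544  0.0392 61.3813] 1.0585429397935968
[[ 0.2516  0.8681]
 [-0.8779  0.292 ]
 [-0.2463 -0.7512]
 [-0.0995 -0.0775]
 [ 0.0672  0.027 ]
 [-0.518  -0.2981]
 [ 1.0585  0.4277]
 [ 0.2546 -0.8321]
 [ 0.2056  0.2881]]
[ 0.5827  0.1543  0.039  61.3832 31.6634]
z=.040: [ 0.5826  0.1541 61.3813] 1.0038930289020414
```

The fit gives the lid at (0.5826, 0.1541, 0.040), az 61.4°, and its height and tilt match what was given. The stem (18 mm) is wider than the bar (14 mm), so the fingertips must stay above z = 29 mm on the lid. I'll put the TCP at 31 mm.

```bash
python3 - <<'E'
from h import *
L=lidR(61.4);Rt=np.c_[L[:,0],-L[:,1],-L[:,2]];p=np.array([.5826,.1541,.040])
go(Rt,p+L[:,2]*.081)
E
```

```text
shift [-0.0437 -0.0634  2.5904] norm mm 129.5777491772156 rot [-0.002   0.0004  0.0037] deg 1.527827276011435
```

Request:
apply_moves --plan "-0.011 -0.016 0.648 0 0 0;-0.011 -0.016 0.648 0 0 0;-0.011 -0.016 0.648 0 0 0;-0.011 -0.016 0.648 0 0 0;0 0 0 -0.002 0.0004 0.0037;0 0 0 0 0 0;0 0 0 0 0 0"

```text
time_s: 3.7
position: [0.5626, 0.1177, 0.1098]
tcp_rot: [[0.403, 0.879, 0.255], [0.745, -0.477, 0.467], [0.532, 0.002, -0.847]]
force: [0.7, 0.2, -0.6]
opening: 0.997
grasp_force: 0.0
```

```bash
python3 - <<'E'
from h import *
L=lidR(61.4);Rt=np.c_[L[:,0],-L[:,1],-L[:,2]];p=np.array([.5826,.1541,.040])
s=bot.read_state();print(s["force"])
go(Rt,p+L[:,2]*.031,s)
c=cam("wrist",s);i=capture("wrist")[:,:,::-1].copy()
print(proj(c,[p+L@q for q in([.031,0,.047],[-.031,0,.047],[0,0,.047])]))
cv2.imwrite("pics/w2.png",i);cv2.imwrite("pics/w2c.png",cv2.resize(i[130:330,210:420],None,fx=3,fy=3,interpolation=cv2.INTER_CUBIC))
E
```

```text
[ 0.705   0.1615 -0.6084]
shift [-0.0368  0.0025  1.0036] norm mm 50.21372986608391 rot [ 0.0001 -0.0003  0.0004] deg 0.1872897172042271
[[316.1994 183.9226]
 [315.9432 267.2059]
 [316.0654 227.4699]]
```

View pics/w2c.png

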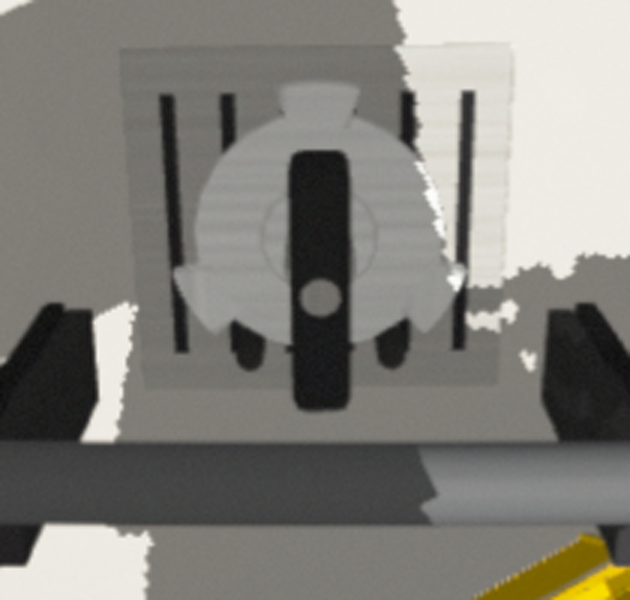

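The bar is seen from (316.7,181) to (317,267), within about 1 mm of the prediction, and it is centred between the fingers. Going in.

Request:
apply_moves --plan "-0.012 0 0.4 0 0 0;-0.012 0 0.3 0 0 0;-0.012 0 0.2 0 0 0;0 0 0.1 0 0 0;0 0 0 0 0 0;0 0 0 0 0 0"

```text
time_s: 4.25
position: [0.5767, 0.1367, 0.0692]
tcp_rot: [[0.404, 0.876, 0.263], [0.744, -0.482, 0.463], [0.532, 0.009, -0.846]]
force: [-6.5, -5.0, 16.1]
opening: 0.995
grasp_force: 8.1
```

Request:
apply_moves --plan "0 0 0 0 0 0;0 0 0 0 0 0;0 0 0 0 0 0;0 0 0 0 0 0;0 0 0 0 0 0;0 0 0 0 0 0;0 0 0 0 0 0;0 0 0 0 0 0;0 0 0 0 0 0;0 0 0 0 0 0" --gripper -1

```text
time_s: 5.08
position: [0.5769, 0.1381, 0.0665]
tcp_rot: [[0.403, 0.877, 0.26], [0.744, -0.48, 0.465], [0.532, 0.006, -0.847]]
force: [5.8, -1.5, 3.9]
opening: 0.324
grasp_force: 0.0
```

Request:
apply_moves --plan "0 0 0 0 0 0;0 0 0 0 0 0;0 0 0 0 0 0;0 0 0 0 0 0;0 0 0 0 0 0"

```text
time_s: 5.5
position: [0.5763, 0.1392, 0.067]
tcp_rot: [[0.403, 0.878, 0.258], [0.743, -0.478, 0.467], [0.534, 0.004, -0.845]]
force: [5.8, 0.2, 7.6]
opening: 0.156
grasp_force: 32.7
```

```bash
python3 - <<'E'
from h import *
L=lidR(61.4);Rt=np.c_[L[:,0],-L[:,1],-L[:,2]];p=np.array([.5826,.1541,.040])
s=bot.read_state();print(s["force"],s["moment"],s["opening"]*87,s["grasp_force"])
go(Rt,p+L[:,2]*.031,s)
i=capture("wrist")[:,:,::-1].copy()
cv2.imwrite("pics/w3c.png",cv2.resize(i[130:330,210:420],None,fx=3,fy=3,interpolation=cv2.INTER_CUBIC))
E
```

```text
[5.7619 0.2178 7.6246] [ 0.0704 -0.5248  0.3992] 13.60821347281131 32.734473310410976
shift [-0.0128 -0.0326  0.0088] norm mm 1.8044910194757253 rot [ 0.0005 -0.0008  0.0004] deg 0.34505532800002564
```

View pics/w3c.png

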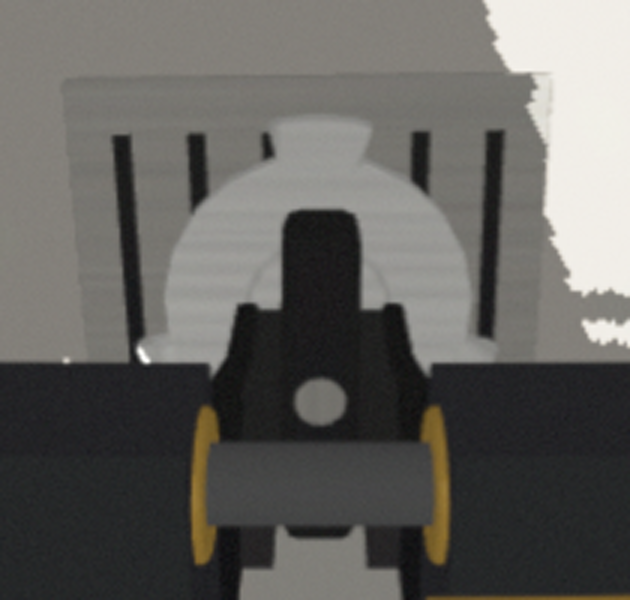

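Gripped squarely: the opening is 13.6 mm and the dot is centred between the pads. Lifting along the normal, then straight up.

Request:
apply_moves --plan "0 0 -0.1 0 0 0;0 0 -0.2 0 0 0;0 0 -0.3 0 0 0;0 0 -0.4 0 0 0;0.3 0 -0.48 0 0 0;0.3 0 -0.48 0 0 0;0.3 0 -0.48 0 0 0;0.3 0 -0.48 0 0 0;0.3 0 -0.48 0 0 0;0.3 0 -0.48 0 0 0"

```text
time_s: 6.38
position: [0.5583, 0.1161, 0.2771]
tcp_rot: [[0.409, 0.878, 0.249], [0.744, -0.478, 0.467], [0.529, -0.006, -0.849]]
force: [0.9, -0.0, -2.8]
opening: 0.158
grasp_force: 32.4
```

```bash
python3 - <<'E'
from h import *
s=bot.read_state();print(s["joint_positions"],s["force"],s["moment"],s["opening"])
L=lidR(69,0);Rt=np.c_[L[:,0],-L[:,1],-L[:,2]]
go(Rt,s["position"],s)
go(Rt,[.47,-.20,.30],s)
E
```

```text
[-16.4429  18.6794 101.3819  37.2733  58.8659  -7.2553] [ 0.9396 -0.0308 -2.7739] [-0.5457  0.2936  0.0274] 0.15793290968851303
shift [0. 0. 0.] norm mm 0.0 rot [ 0.005  -0.0887 -0.0207] deg 32.83376639668322
shift [-5.1801  1.469  -3.7809] norm mm 328.9638159136048 rot [ 0.005  -0.0887 -0.0207] deg 32.83376639668322
```

```bash
python3 - <<'E'
from h import *
s=bot.read_state()
L=lidR(5,0);Rt=np.c_[L[:,0],-L[:,1],-L[:,2]]
go(Rt,s["position"],s)
print(Rt.T@(np.array([.37,-.324,.29])-s["position"])/.05)
E
```

```text
shift [0. 0. 0.] norm mm 0.0 rot [-0.0445 -0.0809  0.1523] deg 64.10849055554449
[-4.5193  8.4393 -0.2585]
```

Request:
apply_moves --plan "0 0 0 -0.0044 -0.0081 0.0152;0 0 0 -0.0044 -0.0081 0.0152;0 0 0 -0.0044 -0.0081 0.0152;0 0 0 -0.0044 -0.0081 0.0152;0 0 0 -0.0044 -0.0081 0.0152;0 0 0 -0.0044 -0.0081 0.0152;0 0 0 -0.0044 -0.0081 0.0152;0 0 0 -0.0044 -0.0081 0.0152;0 0 0 -0.0044 -0.0081 0.0152;0 0 0 -0.0045 -0.0081 0.0155"

```text
time_s: 7.22
position: [0.5583, 0.1157, 0.2759]
tcp_rot: [[0.997, 0.082, -0.004], [0.082, -0.997, -0.002], [-0.004, 0.002, -1.0]]
force: [0.1, -0.3, -2.2]
opening: 0.158
grasp_force: 32.4
```

Request:
apply_moves --plan "-0.35 0.65 -0.02 0 0 0;-0.35 0.65 -0.02 0 0 0;-0.35 0.65 -0.02 0 0 0;-0.35 0.65 -0.02 0 0 0;-0.35 0.65 -0.02 0 0 0;-0.35 0.65 -0.02 0 0 0;-0.35 0.65 -0.02 0 0 0;-0.35 0.65 -0.02 0 0 0;-0.35 0.65 -0.02 0 0 0;-0.35 0.65 -0.02 0 0 0"

```text
time_s: 8.05
position: [0.412, -0.2232, 0.285]
tcp_rot: [[0.996, 0.086, 0.0], [0.086, -0.996, 0.005], [0.001, -0.005, -1.0]]
force: [0.7, -0.2, -2.5]
opening: 0.158
grasp_force: 32.4
```

Request:
apply_moves --plan "-0.35 0.65 -0.02 0 0 0;-0.35 0.65 -0.02 0 0 0;-0.3 0.64 -0.02 0 0 0;0 0 0 0 0 0;0 0 0 0 0 0;0 0 0 0 0 0"

```text
time_s: 8.55
position: [0.3722, -0.3227, 0.2878]
tcp_rot: [[0.996, 0.086, 0.002], [0.086, -0.996, 0.006], [0.002, -0.005, -1.0]]
force: [-1.4, 0.8, -2.8]
opening: 0.156
grasp_force: 32.4
```

```bash
python3 - <<'E'
from h import *
s=bot.read_state();print(s["joint_positions"],s["force"],s["opening"])
i=capture("wrist")[:,:,::-1].copy();cv2.imwrite("pics/w4.png",i)
np.save("w4.npy",np.array([*s["position"],*np.ravel(s["tcp_rot"])]))
c=cam("wrist",s);print(proj(c,[[.482,-.324,.07]]))
cv2.imwrite("pics/w4b.png",cv2.resize(i[0:200,170:470],None,fx=2.6,fy=2.6,interpolation=cv2.INTER_CUBIC))
E
```

```text
[-54.1221  15.4388  95.7167   0.2999  69.042   30.8631] [-1.3537  0.8179 -2.838 ] 0.15614405767661696
[[326.4311  75.2303]]
```

View pics/w4b.png

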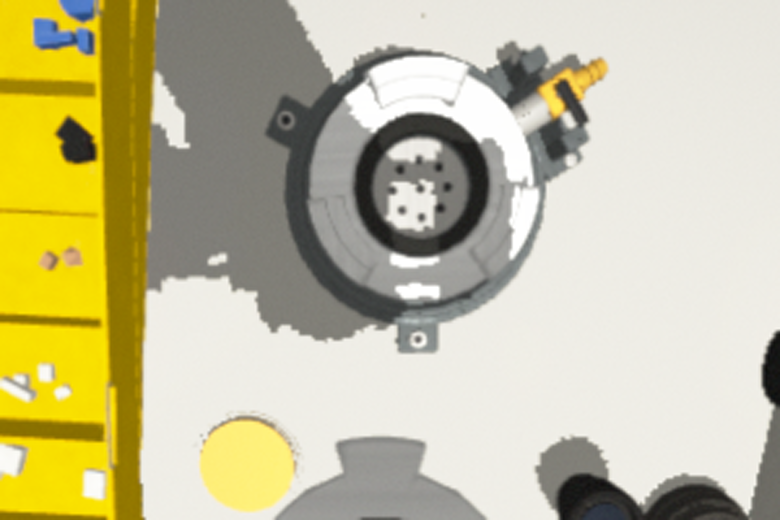

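The view shows the chamber centred at about (332.7,71) in raw pixels, with claws at the top, lower left and lower right and the port at upper right. I'll enlarge it once for an accurate fit.

```bash
python3 - <<'E'
from h import *
i=cv2.imread("pics/w4.png")[12:134,275:405]
i=(255*(i/255.)**1.5).astype(np.uint8)
cv2.imwrite("pics/w4c.png",cv2.resize(i,None,fx=4.8,fy=4.8,interpolation=cv2.INTER_CUBIC))
E
```

```text
(no output)
```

View pics/w4c.png

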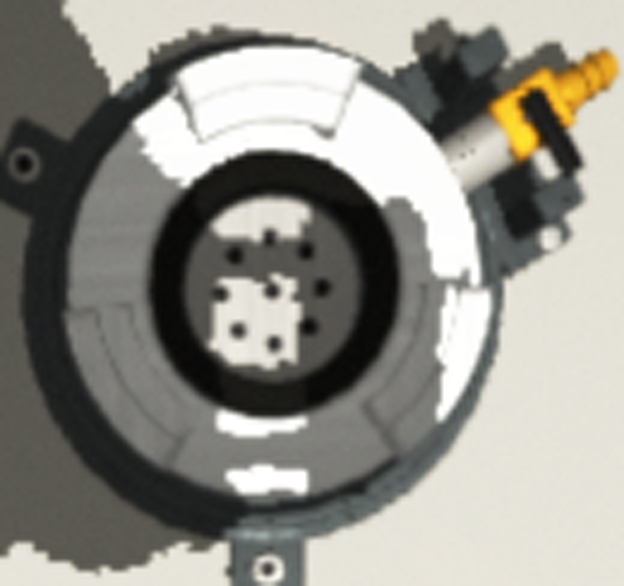

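```bash
cat > fitch.py <<'E'
from h import *
from scipy.optimize import least_squares
v=np.load("w4.npy");s=dict(position=v[:3],tcp_rot=v[3:].reshape(3,3));c=cam("wrist",s)
w=lambda p,z:onz(c,((p[0]+.5)/4.8-.5+275,(p[1]+.5)/4.8-.5+12),z)[:2]
def circ(pts,z):
    P=np.array([w(p,z) for p in pts]);r=least_squares(lambda q:np.hypot(*(P-q[:2]).T)-q[2],[.48,-.32,.03]);return r.x
print("seal",circ([(147,285),(400,283),(273,148),(273,417)],.061))
print("chamber rim",circ([(270,42),(66,310),(492,290),(270,500),(172,468),(398,460)],.066))
print("holder plate",circ([(25,290),(505,300),(160,510)],.006))
print("holder lug",w((23,163),.006),w((267,570),.006),"port tip",w((612,65),.045),"port root",w((455,165),.045))
E_=[((176,85),26),((203,142),26),((360,68),-26),((335,137),-26),((66,312),94),((130,303),94),((172,465),146),((187,430),146),((490,289),-94),((425,287),-94),((395,457),-146),((365,402),-146)]
P=np.array([w(p,.07) for p,_ in E_]);A=np.array([a for _,a in E_])
def f(q):
    d=P-q[:2];a=np.radians(q[2]+A);return d[:,0]*-np.sin(a)+d[:,1]*np.cos(a)
r=least_squares(f,[.48,-.32,9],x_scale=[.01,.01,1]);print("claws",r.x,r.fun*1e3,np.hypot(*(P-r.x[:2]).T))
E
python3 fitch.py
```

```text
seal [ 0.4879 -0.3298  0.0311]
chamber rim [ 0.4892 -0.3307  0.0522]
holder plate [ 0.491  -0.3295  0.0674]
holder lug [ 0.5184 -0.2599] [ 0.4138 -0.3376] port tip [ 0.5485 -0.4087] port root [ 0.5217 -0.3728]
claws [ 0.4877 -0.3299  8.1099] [-0.6152 -0.0818  0.8189  0.0759  0.2811  0.2173  0.3439 -0.7355 -0.448
 -0.3255 -0.5122  1.1415] [0.0496 0.0357 0.051  0.0351 0.0508 0.0352 0.0493 0.0402 0.0515 0.0359
 0.0504 0.0354]
```

```bash
cat > lidhand.py <<'E'
from h import *
v=np.load("w4.npy");T=(v[:3],v[3:].reshape(3,3));c=cam("wrist",dict(position=T[0],tcp_rot=T[1]))
def tp(p,z,sc=2.6,o=(170,0)):
    o_,d=ray(c,((p[0]+.5)/sc-.5+o[0],(p[1]+.5)/sc-.5+o[1]));o_=T[1].T@(o_-T[0]);d=T[1].T@d;return o_+d*(z-o_[2])/d[2]
for p in((381.5,436),(337,442),(426,443)): print(tp(p,.0254))
E
python3 lidhand.py; python3 - <<'E'
from h import *
s=bot.read_state();C=np.array([.488,-.330])
L=lidR(68,0);Rt=np.c_[L[:,0],-L[:,1],-L[:,2]]
go(Rt,[*C,.16],s); print(s["joint_positions"])
E
```

```text
[0.0424 0.0003 0.0254]
[ 0.0409 -0.0103  0.0254]
[0.0407 0.0109 0.0254]
shift [2.2769 0.3645 2.5656] norm mm 172.47784841949192 rot [-0.0004 -0.0008 -0.1751] deg 63.019369434599284
[-54.0553  15.4088  95.7109   0.3003  69.0247  30.8556]
```

The lid sits within 0.5 mm of centred and level in the hand, and the chamber is at (0.488,-0.330), az 8.1°. Moving over it.

Request:
apply_moves --plan "0.57 0.091 0 0 0 0;0.57 0.091 0 0 0 0;0.57 0.091 0 0 0 0;0.57 0.091 0 0 0 0;0 0 0 0 0 0"

```text
time_s: 9.02
position: [0.4939, -0.3312, 0.2894]
tcp_rot: [[0.996, 0.091, 0.009], [0.091, -0.996, 0.001], [0.009, 0.0, -1.0]]
force: [0.1, -0.5, -2.1]
opening: 0.155
grasp_force: 32.4
```

Request:
apply_moves --plan "0 0 0 0 0 -0.0175;0 0 0 0 0 -0.0175;0 0 0 0 0 -0.0175;0 0 0 0 0 -0.0175;0 0 0 0 0 -0.0175;0 0 0 0 0 -0.0175;0 0 0 0 0 -0.0175;0 0 0 0 0 -0.0175;0 0 0 0 0 -0.0175;0 0 0 0 0 -0.0175"

```text
time_s: 9.85
position: [0.4883, -0.3303, 0.2892]
tcp_rot: [[0.368, 0.93, 0.003], [0.93, -0.368, 0.003], [0.004, 0.002, -1.0]]
force: [-0.4, 0.2, -2.0]
opening: 0.159
grasp_force: 32.4
```

Request:
apply_moves --plan "0 0 0.6 0 0 0;0 0 0.6 0 0 0;0 0 0.6 0 0 0;0 0 0.5 0 0 0;0 0 0.3 0 0 0;0 0 0 0 0 0;0 0 0 0 0 0"

```text
time_s: 10.43
position: [0.4889, -0.3306, 0.159]
tcp_rot: [[0.374, 0.928, 0.003], [0.928, -0.374, 0.003], [0.004, 0.001, -1.0]]
force: [-0.6, -1.2, -1.8]
opening: 0.158
grasp_force: 32.4
```

```bash
python3 - <<'E'
from h import *
s=bot.read_state();C=np.array([.488,-.330])
print(s["position"],s["force"],s["moment"],s["joint_positions"])
L=lidR(68,0);Rt=np.c_[L[:,0],-L[:,1],-L[:,2]]
go(Rt,[*(C-L[:2,0]*.0003),.111],s)
E
```

```text
[ 0.4889 -0.3306  0.159 ] [-0.6494 -1.2214 -1.8388] [-0.1279  0.0498 -0.0835] [-45.0423  32.0569  90.7318   0.2912  57.248  -23.2651]
shift [-0.0045 -0.0219  0.9608] norm mm 48.05133487362825 rot [ 0.0002 -0.0007  0.0002] deg 0.2560506134713674
```

Request:
apply_moves --plan "0 -0.015 0.3 0 0 0;0 0 0.3 0 0 0;0 0 0.2 0 0 0;0 0 0.14 0 0 0;0 0 0.1 0 0 0;0 0 0 0 0 0;0 0 0 0 0 0;0 0 0 0 0 0"

```text
time_s: 11.1
position: [0.4893, -0.3327, 0.1086]
tcp_rot: [[0.375, 0.927, 0.006], [0.927, -0.375, -0.0], [0.002, 0.006, -1.0]]
force: [-0.2, 0.1, -2.7]
opening: 0.159
grasp_force: 32.4
```

Request:
apply_moves --plan "0 0 0.04 0 0 0;0 0 0 0 0 0;0 0 0.04 0 0 0;0 0 0 0 0 0;0 0 0.04 0 0 0;0 0 0 0 0 0;0 0 0 0 0 0"

```text
time_s: 11.68
position: [0.4888, -0.3322, 0.1017]
tcp_rot: [[0.375, 0.927, 0.005], [0.927, -0.375, 0.001], [0.003, 0.004, -1.0]]
force: [-0.1, 1.2, -2.6]
opening: 0.158
grasp_force: 32.4
```

```bash
python3 - <<'E'
from h import *
a=[]
for k in range(6):
    s=bot.read_state();a.append([*s["position"],*s["force"]]);i=capture("wrist")
a=np.array(a);print(a);print(a.mean(0))
cv2.imwrite("pics/w5c.png",cv2.resize(i[60:330,200:430,::-1],None,fx=2.2,fy=2.2,interpolation=cv2.INTER_CUBIC))
R=np.array(s["tcp_rot"]);C=np.array([.488,-.330,a[:,2].mean()])
print("shift",R.T@(C-a[:,:3].mean(0))/.05)
E
```

```text
[[ 0.4888 -0.3322  0.1017 -0.1388  1.2347 -2.6478]
 [ 0.4889 -0.3322  0.1018 -0.5275  0.1849 -1.6587]
 [ 0.4889 -0.3323  0.1018 -0.2683  0.0209 -1.364 ]
 [ 0.4889 -0.3323  0.1019  0.1641  0.2251 -1.6167]
 [ 0.4889 -0.3323  0.1019  0.7212  0.0683 -2.3106]
 [ 0.4889 -0.3323  0.1019  0.2457  0.3002 -1.6403]]
[ 0.4889 -0.3323  0.1018  0.0328  0.339  -1.873 ]
shift [ 0.0359 -0.0338 -0.0001]
```

View pics/w5c.png

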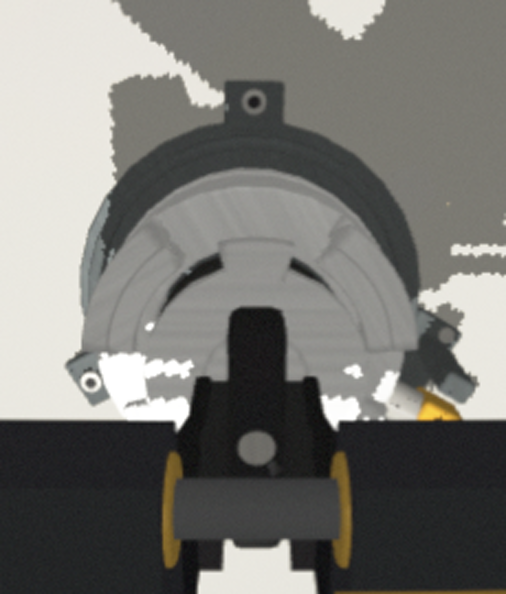

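The lid is over the mouth with its ear between the claws (ear at 218–293, gap at 185–318). The left gap is slightly wider, which agrees with the measured offset of about 2 mm, so I'll correct that and descend.

Request:
apply_moves --plan "0.036 -0.034 0 0 0 0;0 0 0 0 0 0;0 0 0.04 0 0 0;0 0 0 0 0 0;0 0 0.04 0 0 0;0 0 0 0 0 0;0 0 0 0 0 0"

```text
time_s: 12.57
position: [0.4879, -0.3299, 0.0977]
tcp_rot: [[0.375, 0.927, 0.005], [0.927, -0.375, 0.001], [0.003, 0.004, -1.0]]
force: [-0.5, -0.3, -2.5]
opening: 0.158
grasp_force: 32.4
```

Request:
apply_moves --plan "0 0 0.04 0 0 0;0 0 0 0 0 0;0 0 0.03 0 0 0;0 0 0 0 0 0;0 0 0 0 0 0;0 0 0 0 0 0"

```text
time_s: 13.07
position: [0.488, -0.33, 0.0944]
tcp_rot: [[0.375, 0.927, 0.005], [0.927, -0.375, 0.001], [0.003, 0.004, -1.0]]
force: [1.0, -0.8, -1.6]
opening: 0.16
grasp_force: 32.4
```

Request:
apply_moves --plan "0 0 0.03 0 0 0;0 0 0 0 0 0;0 0 0.03 0 0 0;0 0 0 0 0 0;0 0 0 0 0 0;0 0 0 0 0 0"

```text
time_s: 13.57
position: [0.4881, -0.33, 0.0918]
tcp_rot: [[0.375, 0.927, 0.005], [0.927, -0.375, 0.001], [0.003, 0.005, -1.0]]
force: [-1.8, 0.7, 0.4]
opening: 0.158
grasp_force: 32.6
```

Request:
apply_moves --plan "0 0 0.03 0 0 0;0 0 0 0 0 0;0 0 0.03 0 0 0;0 0 0 0 0 0;0 0 0 0 0 0;0 0 0 0 0 0"

```text
time_s: 14.07
position: [0.4881, -0.33, 0.0887]
tcp_rot: [[0.375, 0.927, 0.005], [0.927, -0.375, 0.001], [0.003, 0.005, -1.0]]
force: [-1.0, 2.0, 4.6]
opening: 0.158
grasp_force: 32.7
```

Request:
apply_moves --plan "0 0 0.03 0 0 0;0 0 0 0 0 0;0 0 0.03 0 0 0;0 0 0 0 0 0;0 0 0 0 0 0;0 0 0 0 0 0"

```text
time_s: 14.57
position: [0.4881, -0.33, 0.0862]
tcp_rot: [[0.375, 0.927, 0.005], [0.927, -0.375, 0.001], [0.003, 0.005, -1.0]]
force: [-3.2, 0.8, 7.6]
opening: 0.157
grasp_force: 32.8
```

```bash
cat > avg.py <<'E'
from h import *
a=[]
for k in range(5):
    s=bot.read_state();a.append([*s["position"],*s["force"],*s["moment"]]);capture("wrist")
a=np.array(a).mean(0);R=np.array(s["tcp_rot"]);print(s["time_s"],a[:3],"F",a[3:6],"M",a[6:]);print("az",np.degrees(np.arctan2(R[1,0],R[0,0])),"op",s["opening"],s["joint_positions"][5],"to centre",R.T@(np.array([.488,-.33,a[2]])-a[:3])/.05)
E
python3 avg.py
```

```text
14.7667 [ 0.4881 -0.33    0.0862] F [-2.2544  1.6402  8.3192] M [0.2212 0.4594 0.0068]
az 67.96756010059292 op 0.1556705972363782 -23.23395155355031 to centre [-0.001  -0.0019 -0.    ]
```

Request:
apply_moves --plan "0 0 0.02 0 0 0;0 0 0 0 0 0;0 0 0 0 0 0.005;0 0 0 0 0 0.01;0 0 0 0 0 0.01;0 0 0 0 0 0.01;0 0 0 0 0 0.01;0 0 0 0 0 0.01;0 0 0 0 0 0.01;0 0 0 0 0 0.005"

```text
time_s: 15.65
position: [0.4896, -0.3314, 0.0859]
tcp_rot: [[0.735, 0.678, 0.009], [0.678, -0.735, -0.003], [0.005, 0.008, -1.0]]
force: [0.4, 1.0, 8.1]
opening: 0.158
grasp_force: 32.8
```

```bash
python3 avg.py
```

```text
15.85 [ 0.4896 -0.3314  0.0859] F [0.0698 0.7219 8.7403] M [0.039  0.2033 0.1233]
az 42.786428513375085 op 0.15611428302268882 1.946873842188567 to centre [-0.0042 -0.0428 -0.0004]
```

Request:
apply_moves --plan "-0.004 -0.04 0.01 0 0 0;0 0 0 0 0 0.005;0 0 0 0 0 0.01;0 0 0 0 0 0.01;0 0 0 0 0 0.01;0 0 0 0 0 0.01;0 0 0 0 0 0.01;0 0 0 0 0 0.01;0 0 0 0 0 0.005;0 0 0 0 0 0"

```text
time_s: 16.73
position: [0.4884, -0.3308, 0.0856]
tcp_rot: [[0.953, 0.301, 0.009], [0.301, -0.953, -0.004], [0.008, 0.007, -1.0]]
force: [-0.5, -0.5, 10.1]
opening: 0.158
grasp_force: 32.8
```

```bash
python3 avg.py
```

```text
16.9333 [ 0.4884 -0.3308  0.0856] F [-0.4054 -0.5708  9.5076] M [-0.1713  0.2492  0.0939]
az 17.59248233347223 op 0.15627518080273026 27.133775835380046 to centre [-0.0035 -0.0175 -0.0001]
```

Request:
apply_moves --plan "0 -0.015 0 0 0 0;0 0 0 0 0 0.005;0 0 0 0 0 0.005;0 0 0 0 0 0.005;0 0 0 0 0 0.005;0 0 0 0 0 0.003;0 0 0 0 0 0;0 0 0 0 0 0"

```text
time_s: 17.65
position: [0.4883, -0.3303, 0.0857]
tcp_rot: [[0.987, 0.162, 0.01], [0.162, -0.987, -0.004], [0.009, 0.006, -1.0]]
force: [-0.3, -0.8, 9.3]
opening: 0.155
grasp_force: 32.8
```

```bash
python3 avg.py
```

```text
17.85 [ 0.4883 -0.3303  0.0856] F [ 0.1339 -0.6847  9.1025] M [-0.2135  0.2672  0.11  ]
az 9.327052945357035 op 0.15997313541644903 35.43966357920753 to centre [-0.0049 -0.0069 -0.0001]
```

No stop felt yet (moment 0.11 Nm); continuing in small steps.

Request:
apply_moves --plan "0 0 0 0 0 0.003;0 0 0 0 0 0.003;0 0 0 0 0 0.003;0 0 0 0 0 0;0 0 0 0 0 0;0 0 0 0 0 0"

```text
time_s: 18.4
position: [0.4883, -0.3302, 0.0856]
tcp_rot: [[0.994, 0.106, 0.009], [0.106, -0.994, -0.004], [0.009, 0.005, -1.0]]
force: [0.0, -0.1, 9.2]
opening: 0.157
grasp_force: 32.8
```

```bash
python3 avg.py
```

```text
18.6 [ 0.4883 -0.3302  0.0856] F [-0.2109 -0.3625  8.9582] M [-0.2057  0.2874  0.1128]
az 6.086893405410021 op 0.15794261931758163 38.68269513743688 to centre [-0.0047 -0.0044 -0.0001]
```

Request:
apply_moves --plan "0 0 0 0 0 0.003;0 0 0 0 0 0.003;0 0 0 0 0 0.003;0 0 0 0 0 0;0 0 0 0 0 0;0 0 0 0 0 0"

```text
time_s: 19.15
position: [0.4882, -0.3301, 0.0856]
tcp_rot: [[0.999, 0.051, 0.009], [0.052, -0.999, -0.004], [0.009, 0.005, -1.0]]
force: [0.1, -0.0, 9.7]
opening: 0.156
grasp_force: 33.1
```

```bash
python3 avg.py
```

```text
19.35 [ 0.4882 -0.3301  0.0856] F [0.1192 0.1912 9.074 ] M [-0.1535  0.2622  0.4826]
az 2.9552374087557163 op 0.1567338127780332 41.85217334998785 to centre [-0.0046 -0.0025 -0.0001]
```

Request:
apply_moves --plan "0 0 0 0 0 0.003;0 0 0 0 0 0;0 0 0 0 0 0;0 0 0 0 0 0"

```text
time_s: 19.73
position: [0.4882, -0.3301, 0.0856]
tcp_rot: [[0.999, 0.033, 0.009], [0.033, -0.999, -0.004], [0.009, 0.005, -1.0]]
force: [0.0, -0.8, 8.6]
opening: 0.156
grasp_force: 33.0
```

```bash
python3 avg.py
```

```text
19.9333 [ 0.4882 -0.3301  0.0856] F [ 0.2208 -0.6659  9.1064] M [-0.1362  0.2333  0.4206]
az 1.8610660865353867 op 0.1594743908645868 42.94010561964485 to centre [-0.0045 -0.0021 -0.0001]
```

A constant moment of 0.4 Nm with the azimuth still following means the ears are on the stops and the chamber is just creeping in the fork's play. Easing off.

Request:
apply_moves --plan "0 0 -0.02 0 0 0;0 0 -0.02 0 0 0;0 0 -0.015 0 0 0;0 0 0 0 0 0;0 0 0 0 0 0;0 0 0 0 0 0"

```text
time_s: 20.48
position: [0.4881, -0.33, 0.0875]
tcp_rot: [[0.999, 0.03, 0.009], [0.03, -1.0, -0.003], [0.009, 0.004, -1.0]]
force: [3.5, -3.7, 5.7]
opening: 0.159
grasp_force: 32.8
```

```bash
python3 avg.py
```

```text
20.6833 [ 0.4881 -0.33    0.0875] F [ 3.7715 -3.6828  5.3796] M [-0.8556 -0.4002  0.3796]
az 1.739818581197204 op 0.15982026908782537 43.01197726427217 to centre [-0.0025 -0.     -0.    ]
```

Request:
apply_moves --plan "0 0 -0.015 0 0 0;0 0 0 0 0 0;0 0 0 0 0 0;0 0 0 0 0 0"

```text
time_s: 21.07
position: [0.488, -0.3299, 0.088]
tcp_rot: [[1.0, 0.03, 0.009], [0.03, -1.0, -0.003], [0.009, 0.003, -1.0]]
force: [3.5, -4.0, 4.3]
opening: 0.158
grasp_force: 32.7
```

```bash
python3 avg.py
```

```text
21.2667 [ 0.488 -0.33   0.088] F [ 3.4459 -3.9658  4.2936] M [-0.8908 -0.3774  0.2687]
az 1.7088078328158545 op 0.15791775314526277 43.0284505390209 to centre [-0.0002  0.0009  0.    ]
```

Request:
apply_moves --plan "0 0 0 0.0004 -0.0013 0;0 0 -0.015 0 0 0;0 0 0 0 0 0;0 0 0 0 0 0;0 0 0 0 0 0"

```text
time_s: 21.73
position: [0.4881, -0.33, 0.0887]
tcp_rot: [[1.0, 0.03, 0.001], [0.03, -1.0, -0.001], [0.001, 0.001, -1.0]]
force: [3.3, -4.5, 3.4]
opening: 0.157
grasp_force: 32.5
```

```bash
python3 avg.py
```

```text
21.9333 [ 0.4881 -0.33    0.0887] F [ 3.5205 -4.3634  3.3574] M [-0.9609 -0.4966  0.2884]
az 1.699605948069015 op 0.15676385780752497 43.37670869600307 to centre [-0.002   0.0003 -0.    ]
```

Request:
apply_moves --plan "0 0 -0.012 0 0 0;0 0 0 0 0 0;0 0 0 0 0 0;0 0 0 0 0 0"

```text
time_s: 22.32
position: [0.4881, -0.33, 0.0892]
tcp_rot: [[1.0, 0.03, 0.001], [0.03, -1.0, -0.001], [0.001, 0.001, -1.0]]
force: [4.2, -4.3, 2.6]
opening: 0.153
grasp_force: 32.5
```

```bash
python3 avg.py
```

```text
22.5167 [ 0.4881 -0.33    0.0891] F [ 3.8072 -4.5829  2.8994] M [-0.9719 -0.5543  0.2654]
az 1.6955175537169944 op 0.15680331878279793 43.37819069554201 to centre [-0.0014  0.0006 -0.    ]
```

Request:
apply_moves --plan "0 0 -0.02 0 0 0;0 0 0 0 0 0;0 0 0 0 0 0;0 0 0 0 0 0"

```text
time_s: 22.9
position: [0.4874, -0.3293, 0.0893]
tcp_rot: [[1.0, 0.029, -0.0], [0.029, -1.0, 0.001], [-0.0, -0.001, -1.0]]
force: [4.3, -3.8, -0.6]
opening: 0.161
grasp_force: 32.2
```

```bash
python3 avg.py
```

```text
23.1 [ 0.4874 -0.3293  0.0893] F [ 3.8218 -4.0878 -0.5262] M [-1.0227 -0.4809  0.0731]
az 1.6389399552417137 op 0.15796033019350927 43.41612403832645 to centre [ 0.0109  0.0141 -0.    ]
```

The lips now hold the lid: z is stuck and the force dropped to about -0.5 N. Releasing.

Request:
apply_moves --plan "0 0 0 0 0 0;0 0 0 0 0 0;0 0 0 0 0 0;0 0 0 0 0 0;0 0 0 0 0 0;0 0 0 0 0 0;0 0 0 0 0 0;0 0 0 0 0 0" --gripper 0.2

```text
time_s: 23.82
position: [0.486, -0.3277, 0.0895]
tcp_rot: [[1.0, 0.03, -0.004], [0.03, -1.0, 0.004], [-0.004, -0.004, -1.0]]
force: [-0.2, -0.3, 0.2]
opening: 0.584
grasp_force: 0.0
```

```bash
python3 avg.py
```

```text
24.0167 [ 0.4862 -0.3279  0.0896] F [ 0.0044 -0.1366 -0.1297] M [-0.0432  0.1737  0.0111]
az 1.7180216810743887 op 0.5951991753110083 43.37272147945652 to centre [ 0.035   0.0439 -0.0003]
```

Request:
apply_moves --plan "0 0 -0.1 0 0 0;0 0 -0.3 0 0 0;0 0 -0.6 0 0 0;0 0 -0.6 0 0 0;0 0 -0.6 0 0 0;-0.6 0 -0.3 0 0 0;-0.7 0 0 0 0 0;-0.7 0 0 0 0 0;0 0 0 0 0 0;0 0 0 0 0 0"

```text
time_s: 24.9
position: [0.3854, -0.3312, 0.2157]
tcp_rot: [[1.0, 0.027, -0.003], [0.027, -1.0, 0.003], [-0.003, -0.003, -1.0]]
force: [0.6, 0.7, -0.4]
opening: 0.602
grasp_force: 0.0
```

```bash
python3 - <<'E'
from h import *
s=bot.read_state();print(s["position"],s["force"]);i=capture("wrist");c=cam("wrist",s)
g=i.max(2);q=proj(c,[[.488,-.33,.105]])[0];print(q)
m=np.zeros_like(g);cv2.circle(m,tuple(int(x) for x in q),38,255,-1)
b=((g<70)&(m>0)).astype(np.uint8)
n,lab,st,ce=cv2.connectedComponentsWithStats(b)
for k in range(1,n):
    if st[k,4]>150:
        cnt=cv2.findContours((lab==k).astype(np.uint8),cv2.RETR_EXTERNAL,cv2.CHAIN_APPROX_NONE)[0][0]
        box=cv2.boxPoints(cv2.minAreaRect(cnt));W=np.array([onz(c,p,.105)[:2] for p in box]);e=[W[1]-W[0],W[2]-W[1]]
        l=max(e,key=np.linalg.norm);print(st[k],"centre",W.mean(0),"sides",[np.linalg.norm(x) for x in e],"az",np.degrees(np.arctan2(l[1],l[0])))
E
```

```text
[ 0.3854 -0.3312  0.2157] [ 0.5821  0.6787 -0.3852]
[318.5007  73.6167]
[ 310   36   16   76 1050] centre [ 0.4873 -0.3292] sides [np.float64(0.012039901739109148), np.float64(0.05880974691856692)] az -177.97009488530884
```

```bash
python3 -c "
from rig import bot
print(bot.hand_in())"
```

```text
the job is handed in; nothing more can be done
None
```

The lid is on the chamber, turned clockwise to the stop, eased off and released, and the job was handed in at about 25 s; hand-in returned no verdict. Before I let go, the lips held the lid against a light upward pull. Afterwards the wrist camera showed it centred to about 1 mm and at the same angle, but its level and final height were not measured.

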